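# Clip the green key onto the key stand's snap hook

## Robot

A 6-joint arm with a two-finger parallel gripper is mounted at the origin on the work surface. World frame = base frame: x ahead of the robot, y to its left, z up, the work surface at z = 0. Lengths are in m, angles in rad, forces in N, time in s.
With the tool pointing down it reaches from about 0.3 to 1 m from the base axis. Payload 5.1 kg.
Tool frame: the origin (TCP) lies midway between the tips of the shut fingers; the grasp point (between the pads) lies 19 mm behind it; z points along the fingers, y is the line along which they close (so a half turn about z gives the same grasp; the last joint's range is limited). The gripper opens to 95 mm and grips with 3 to 60 N. Pads are 20 mm wide; open, the fingers measure 119 mm over their backs; the gripper's body (75 mm by 180 mm) begins 59 mm behind the grasp point.
Start: joints at [-1.378, 0.124, 1.65, -0, 1.367, -0.083], TCP at [0.177, -0.625, 0.215] pointing down, gripper open.
Joint ranges: [-2.61, 2.61], [-1.02, 2.33], [0.03, 2.71], [-1.35, 4.49], [0.32, 2.68], [-2.91, 2.91]. Speed limits (rad/s): [2.57, 2.57, 3.14, 3.14, 3.14, 3.14].

## Interface

Orientations are given as a unit quaternion [w, x, y, z].
In Python, from plant import r gives the robot as it stands. The module is installed in compiled form; this text tells all that it offers.
- The arm moves only by the tool jog_arm, never from a script. Its argument "series" is a list of rows, each a list of 3 entries, a list of its own where there are three numbers: the shift along the world's x, y, z in mm, then the turn, a rotation vector about the world's x, y, z in degrees, then the gripper command: -1 is shut, 1 is fully open, values between are in proportion. In form: [[[tx, ty, tz], [rx, ry, rz], fingers], ...]. A call has exactly 10 rows; each row is the pose to reach, as a shift and turn from the pose commanded when the call began; what a row does not reach only later rows make up. A row lasts 1/12 s, in which the tool goes at most 41.7 mm and 7.16 degrees, less where a joint would pass 70% of its speed; a pose out of reach is approached as far as the arm can. A call with a gripper value outside its range is refused whole. The fingers move at their own pace and stop on an object; "grip_force" is the grip in N (left out, the last holds). Time passes only in rows, so rows that repeat a pose let the fingers close, or fill a call up. It gives the time, the measured TCP pose, the force, the opening and the grip force at its end, in the units of the state.
- r.get_state(): the state, without advancing time (a new reading comes with each control period).
- r.get_image(name): name is "scene" or "top"; returns a dict with "frame" (480x640x3 uint8, red, green, blue), "fx", "fy", "cx", "cy" (pixels), "k1" (the pictures are not rectified: a ray, as slopes to the right and down, at radius r is drawn at 1 + k1 r^2 times it, then the intrinsics apply), "world_from_camera" (4x4, takes a point from camera to world coordinates). Camera axes: x right, y down, z forward; pixel columns grow to the right and rows downward; lengths in m; the calibration is good to about 2 mm. A picture is of the moment at which its call begins. There is no depth.
- r.finish_job(): hands the job in; it is judged then, once.
The state is a dict: "clock": time; "joint_pos": joint angles; "joint_velocities": joint speeds; "joint_torque": joint torques, N m; "ee_pos": TCP position; "orientation": TCP orientation; "ft_force": force on the tool from outside, world axes, zero at the start; "torque": the same for the moment, N m; "finger_gap": opening from 0.0 (shut) to 1.0 (fully open); "finger_force": force on a finger pad.
Only numpy, scipy, OpenCV 4.12 (cv2) and the standard library are available. Lean on these libraries where they do the work, as an engineer would, in place of code of your own. Each camera call takes 0.05 s, during which the arm holds its last target. There are 200 camera calls.

## Task

Put the supply-cupboard key, the one with the green head, away on the stand's snap hook: holding the key, bring its steel ring down over the hook's tip so that the ring pushes the red sprung gate open and passes inside, and let the gate snap shut above it. Then let go and wait until the key hangs quietly by its ring in the hook; leave the blue and yellow keys and the cork-topped jar where they are.

Things in the scene. Friction and masses are not known exactly. Their poses are not given: they have to be found in the camera images.
- green_key: The key to hang: rigid, 45 g, 136 mm long, lying flat. Origin: centre of the underside of its head, a green plastic block 44 (x) x 18 (y) x 24 (z) mm, to be gripped across y from above. At the head's +x end is a steel ring, fixed, lying flat at mid-height; at the -x end a thin brass blade reaches to x = -58 mm. Hung up, it swings for some 3 s.
- green_key_ring (a point): Centre of the green key's ring: 50 mm along +x from the middle of the head and 12 mm above the head's underside. The ring is of 6 mm round wire, 44 mm inside and 56 mm outside diameter, its axis along z.
- blue_key: Same key with a blue head; leave it.
- yellow_key: Same key with a yellow head; leave it.
- jar: Glass jar with cork, 76 mm diameter, 115 mm high, 0.5 kg, origin under its centre; leave it.
- stand: Fixed key stand; origin on the table right below the snap hook's tip. The hook is an upright U of 8 mm rod in the stand's x-z plane, open at the top: tip leg at x = 0, shank leg at x = 54 mm, which runs back at z = 245 mm and sideways to the post at (100, 70) mm, 16 mm thick, 324 mm high, on a foot disc of 130 mm diameter, 12 mm high. The key's head comes in on the -x side of the tip leg.
- hook_tip (a point): Top end of the hook's tip leg, stand frame (0, 0, 227) mm. Lower the ring, level, over this leg with the ring's centre 10 mm (3 to 17) from the leg on the -x side, so that its shank-side wire meets the gate near its free end.
- hook_bowl (a point): Rod centre at the lowest point of the hook's round bottom: stand frame (27, 0, 151) mm.
- gate (a joint): Red sprung gate, a 7 mm bar hinged on the shank leg at stand (54, 0, 215) mm, level across to the tip leg when shut. 0 = shut, up to 1.25 rad as its free end swings down into the hook; needs 1 to 2 N there. The ring is past it, and it snaps shut, once the ring is 40 to 45 mm below hinge height; at about 55 mm the ring meets the hook's bottom.
Things that resemble listed ones, but are neither listed nor needed, are in the scene too. Leave any orange look-alike of the green_key alone.

How it is judged:
By the outcome, as a careful person would: the job done as asked, in the order asked, and still so for the second after the job is handed in, with the robot touching nothing.
It also fails if it takes over 45 s, if anything falls off the work surface, if the arm or the gripper's body presses on something with over 40 N, if the wrist force passes 120 N, or if a joint passes its speed limit or range.

## Working session

There is one attempt and no reset: what is moved stays moved. The work goes in short steps, Python scripts to look and compute and a tool call to move; the robot and the scene stay as the last step left them, time stands still between calls to the robot, and variables do not carry over. Pictures are saved under pics/ and viewed, at most 10 in all, crops included, and the job is handed in when it is done.

Besides the shell and the picture viewer there is one more tool, called after "Call:" as a command line: name --argument value ..., lists and objects as JSON in quotes. jog_arm: Moves the arm, as the interface text tells. Its arguments: {"type":"object","properties":{"series":{"type":"array","items":{"type":"array"}},"grip_force":{"type":"number"}},"required":["series"]}

```bash
mkdir -p pics
cat > h.py <<'E'
import numpy as np, cv2
from plant import r
def get(n):
    d=r.get_image(n); return d
def ray(d,u,v):
    D=np.array([d['k1'],0,0,0,0.]);K=np.array([[d['fx'],0,d['cx']],[0,d['fy'],d['cy']],[0,0,1.]])
    # drawn = ray*(1+k1 r^2)
    p=cv2.undistortPoints(np.array([[[u,v]]],float),K,D)[0,0]
    T=np.array(d['world_from_camera']);v=T[:3,:3]@np.array([p[0],p[1],1]);return T[:3,3],v/np.linalg.norm(v)
def onz(d,u,v,z):
    o,w=ray(d,u,v);return o+w*(z-o[2])/w[2]
def proj(d,P):
    T=np.linalg.inv(np.array(d['world_from_camera']));q=T[:3,:3]@np.array(P,float)+T[:3,3]
    a=q[:2]/q[2];a=a*(1+d['k1']*(a@a));return np.array([d['fx']*a[0]+d['cx'],d['fy']*a[1]+d['cy']])
def tri(a,pa,b,pb):
    o1,w1=ray(a,*pa);o2,w2=ray(b,*pb)
    t=np.linalg.lstsq(np.c_[w1,-w2],o2-o1,rcond=None)[0]
    A=o1+w1*t[0];B=o2+w2*t[1];return (A+B)/2,np.linalg.norm(A-B)
def save(d,n,crop=None,s=1):
    f=d['frame'][...,::-1]
    if crop: f=f[crop[1]:crop[3],crop[0]:crop[2]]
    cv2.imwrite('pics/'+n,cv2.resize(f,None,fx=s,fy=s,interpolation=cv2.INTER_CUBIC))
def blobs(d,h0,h1,smin=90,vmin=50,amin=15):
    h=cv2.cvtColor(d['frame'],cv2.COLOR_RGB2HSV);m=cv2.inRange(h,(h0,smin,vmin),(h1,255,255))
    n,l,st,c=cv2.connectedComponentsWithStats(m)
    return [(st[i].tolist(),c[i].round(1).tolist()) for i in range(1,n) if st[i][4]>=amin],l
E
python3 - <<'E'
from h import *
for n in('scene','top'):
    d=get(n);save(d,n+'0.png');print(n,d['fx'],d['k1'],np.round(d['world_from_camera'],3).tolist())
    for nm,a,b in(('red',0,5),('red2',174,179),('orange',6,18),('green',45,85)):
        print(nm,blobs(d,a,b)[0])
E
```

```text
scene 436.44673486165584 -0.035826287565256076 [[-0.823, 0.382, -0.421, 0.894], [0.568, 0.542, -0.619, 0.442], [-0.009, -0.749, -0.663, 0.684], [0.0, 0.0, 0.0, 1.0]]
red [([457, 314, 12, 18, 74], [462.3, 320.9])]
red2 []
orange [([113, 0, 140, 134, 12562], [182.5, 55.3]), ([344, 20, 79, 55, 2090], [377.3, 41.9]), ([314, 75, 28, 10, 102], [327.9, 79.6]), ([211, 129, 17, 12, 157], [218.7, 133.7]), ([115, 134, 30, 18, 428], [130.0, 142.6]), ([190, 135, 14, 11, 130], [196.9, 139.9]), ([214, 149, 18, 13, 161], [222.0, 153.9]), ([242, 194, 27, 27, 202], [256.6, 208.3]), ([269, 194, 12, 12, 32], [276.5, 199.6]), ([351, 208, 22, 36, 239], [358.6, 226.2]), ([301, 219, 9, 5, 21], [305.0, 221.1]), ([173, 246, 31, 22, 532], [188.0, 256.7]), ([314, 254, 13, 6, 36], [320.2, 256.6]), ([353, 264, 8, 8, 31], [356.4, 267.4]), ([502, 335, 19, 12, 154], [511.1, 340.4]), ([407, 424, 87, 56, 3206], [444.3, 456.1])]
green [([285, 223, 13, 8, 41], [291.1, 226.3])]
top 612.1059878698184 -0.019930508190227254 [[-0.022, -0.98, 0.197, 0.335], [-1.0, 0.026, 0.014, -0.053], [-0.019, -0.197, -0.98, 1.265], [0.0, 0.0, 0.0, 1.0]]
red [([146, 257, 10, 23, 103], [150.8, 267.7])]
red2 []
orange [([605, 145, 35, 37, 1043], [622.8, 162.6]), ([380, 148, 30, 30, 709], [394.7, 162.2]), ([75, 220, 15, 14, 140], [81.7, 226.0]), ([112, 233, 44, 59, 982], [136.0, 265.5]), ([142, 232, 28, 45, 548], [157.3, 249.9]), ([110, 250, 7, 5, 17], [112.7, 252.2]), ([152, 260, 8, 22, 66], [155.5, 271.6]), ([468, 262, 36, 62, 517], [483.9, 294.8]), ([108, 265, 19, 22, 248], [117.4, 275.3]), ([610, 289, 30, 29, 674], [624.8, 303.1]), ([362, 294, 9, 18, 92], [365.5, 302.8]), ([424, 313, 8, 17, 92], [427.1, 321.3]), ([326, 315, 10, 18, 94], [330.1, 323.8]), ([356, 350, 63, 41, 568], [384.8, 371.1])]
green [([419, 289, 11, 23, 162], [424.1, 300.3])]
```

View pics/scene0.png

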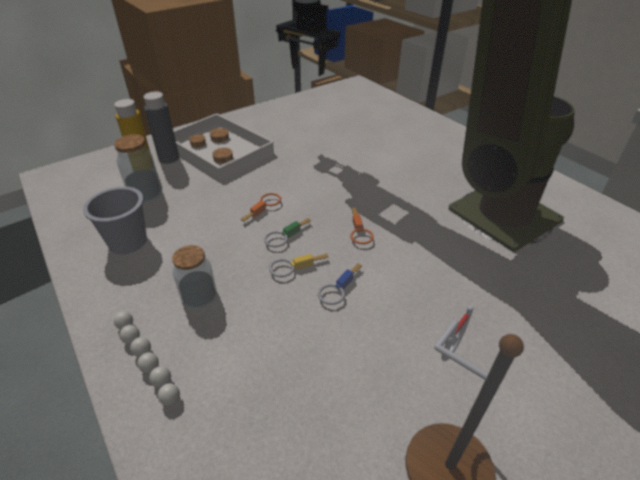

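View pics/top0.png

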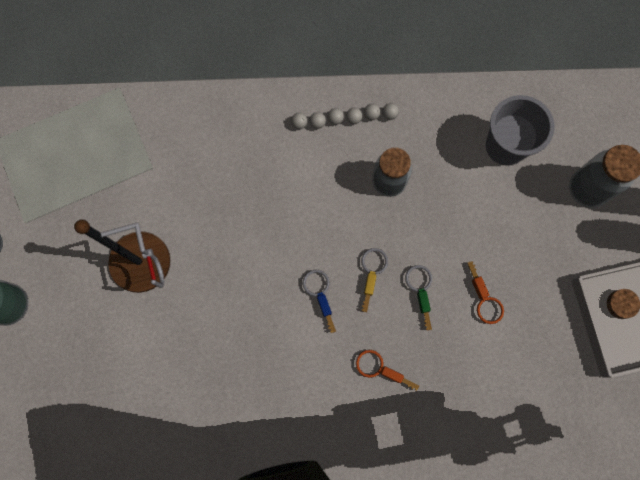

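The scene view shows the green key at (291,227) and the stand at the lower right, with the red gate at (462,321). In the top view the green key is at (424,300), with its ring at (417,279).
Things it could be taken for, by top-view pixel: green key (424,300), blue (324,303), yellow (370,283), orange (482,290) and orange (392,375). By the description I choose (424,300) and check it in a crop.

Run:
```python
from h import *
t=get('top');s=get('scene')
def c(d,x,y,w,h,k): return cv2.resize(d['frame'][y:y+h,x:x+w,::-1],None,fx=k,fy=k,interpolation=cv2.INTER_CUBIC)
im=np.zeros((600,800,3),np.uint8)
a=c(t,390,255,66,85,6);im[:a.shape[0],:396]=a        # 396x510
b=c(t,70,210,110,90,3.6);im[:b.shape[0],400:400+b.shape[1]]=b
e=c(s,425,300,100,66,4);im[330:330+e.shape[0],400:800]=e
cv2.imwrite('pics/crop1.png',im)
bl,l=blobs(t,45,85,60,30);print(bl)
i=l[300,424];ys,xs=np.where(l==i);P=np.array([onz(t,x,y,.022) for x,y in zip(xs,ys)])
print('head',P.mean(0),cv2.minAreaRect((P[:,:2]*1000).astype(np.float32)))
for u,v in((414,279),(428,327)):print(onz(t,u,v,.012))
```

```text
[([0, 283, 20, 40, 352], [7.1, 300.6]), ([418, 288, 13, 25, 194], [423.7, 300.3])]
head [ 0.48496562 -0.24906457  0.022     ] ((485.83905029296875, -247.98834228515625), (48.45018768310547, 19.52523422241211), 8.796344757080078)
[ 0.5307813  -0.23309251  0.012     ]
[ 0.43127825 -0.25630463  0.012     ]
```

View pics/crop1.png

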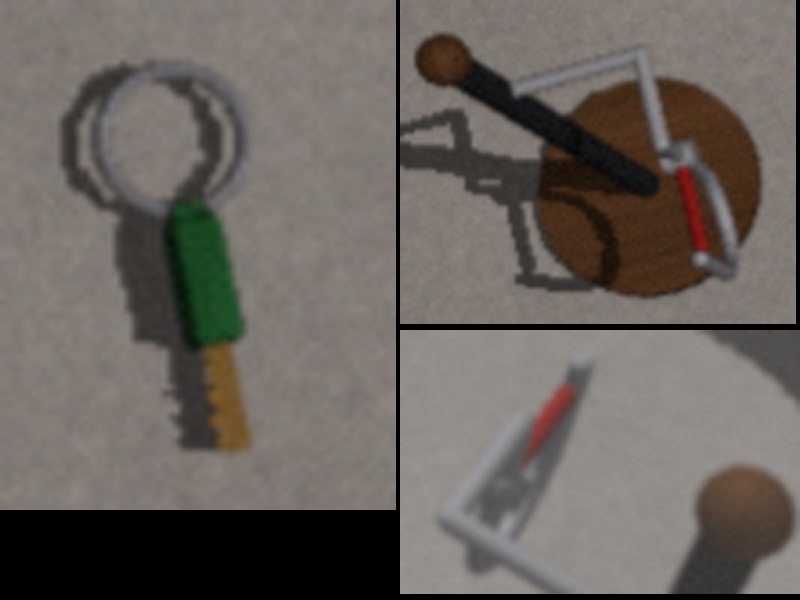

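The crop shows a green head with a steel ring (not orange) centred at top (418.2,277.6), and the blade end at (428.2,329.2), so this is the right key. The hook's tip is at top (153.5,281.8) and scene (469.6,307.6). The hinge is at top (147.4,253.2), the foot disc centre at (138.8,261.5) and the rod's corner at top (136.3,224.9), scene (435.1,345.9).

Run:
```python
from h import *
t=get('top');s=get('scene')
ring=onz(t,418.2,277.6,.012);bl=onz(t,428.2,329.2,.012)
a=np.arctan2(*(ring-bl)[:2][::-1]);print('ring',ring,'blade',bl,'yaw',np.degrees(a),'len',np.linalg.norm(ring-bl),'(108)')
print('head from ring',ring[:2]-.05*np.array([np.cos(a),np.sin(a)]))
for z in(.22,.225,.23):print('tip',onz(t,153.5,281.8,z),onz(s,469.6,307.6,z))
print(tri(t,(153.5,281.8),s,(469.6,307.6)),tri(t,(136.3,224.9),s,(435.1,345.9)))
tip=onz(t,153.5,281.8,.227);hin=onz(t,147.4,253.2,.215);co=onz(t,136.3,224.9,.245);ft=onz(t,138.8,261.5,.012)
for n,p in(('hin',hin),('corner',co),('foot',ft)):
  v=p-tip;print(n,p,np.degrees(np.arctan2(v[1],v[0])),np.hypot(v[0],v[1]))
print('foot minus atan',np.degrees(np.arctan2(70,100)),np.hypot(70,100))
st=r.get_state();print(st['ee_pos'],st['orientation'],st['clock'],st['finger_gap'])
```

```text
ring [ 0.53348555 -0.24191507  0.012     ] blade [ 0.42681219 -0.25645644  0.012     ] yaw 7.762530034400016 len 0.10765992262218593 (108)
head from ring [ 0.48394374 -0.24866845]
tip [0.50476911 0.24826443 0.22      ] [0.50103845 0.24698453 0.22      ]
tip [0.50395631 0.2468239  0.225     ] [0.50527268 0.24908529 0.225     ]
tip [0.5031435  0.24538337 0.23      ] [0.5095069  0.25118605 0.23      ]
(array([0.5039802 , 0.24785183, 0.22303335]), np.float64(0.0010841243076783096)) (array([0.60161176, 0.27351504, 0.24478408]), np.float64(0.0016350530563526708))
hin [0.55689129 0.26210117 0.215     ] 16.576241551735595 0.05556951949349291
corner [0.60108265 0.27411821 0.245     ] 15.960202758188538 0.1013585418149648
foot [0.58248496 0.34060536 0.012     ] 50.11482710866629 0.12296864142734082
foot minus atan 34.99202019855867 122.06555615733703
[ 0.17693483 -0.62522884  0.21421968] [-3.65995456e-04  9.90505536e-01  1.37472355e-01 -3.26120739e-05] 0.3 0.9995601830326335
```

Call:
jog_arm --series '[[[25, 30, 0], [0, 0, -2], 0.2], [[55, 66, 0], [0, 0, -4], 0.2], [[80, 98, 0], [0, 0, -6], 0.2], [[105, 130, 0], [0, 0, -8], 0.2], [[130, 160, 0], [0, 0, -8], 0.2], [[155, 190, 0], [0, 0, -8], 0.2], [[180, 220, 0], [0, 0, -8], 0.2], [[205, 250, 0], [0, 0, -8], 0.2], [[230, 280, 0], [0, 0, -8], 0.2], [[240, 290, 0], [0, 0, -8], 0.2]]' --grip_force 25

```text
clock: 1.13
ee_pos: [0.4191, -0.3319, 0.2148]
orientation: [-0.0, 0.998, 0.07, 0.001]
ft_force: [0.1, -0.9, -0.6]
finger_gap: 0.601
finger_force: 0.0
```

Call:
jog_arm --series '[[[20, 25, -10], [0, 0, 0], 0.2], [[40, 50, -30], [0, 0, 0], 0.2], [[55, 70, -55], [0, 0, 0], 0.2], [[66, 84, -85], [0, 0, 0], 0.2], [[66, 84, -115], [0, 0, 0], 0.2], [[66, 84, -140], [0, 0, 0], 0.2], [[66, 84, -155], [0, 0, 0], 0.2], [[66, 84, -165], [0, 0, 0], 0.2], [[66, 84, -165], [0, 0, 0], 0.2], [[66, 84, -165], [0, 0, 0], 0.2]]'

```text
clock: 1.97
ee_pos: [0.4831, -0.2516, 0.0498]
orientation: [-0.0, 0.998, 0.068, -0.0]
ft_force: [0.0, 0.0, 0.4]
finger_gap: 0.6
finger_force: 0.0
```

Run:
```python
from h import *
t=get('top');s=get('scene')
st=r.get_state();print(st['ee_pos'],st['orientation'])
def c(d,x,y,w,h,k): return cv2.resize(d['frame'][y:y+h,x:x+w,::-1],None,fx=k,fy=k,interpolation=cv2.INTER_CUBIC)
im=np.hstack([c(t,374,250,100,100,4),c(s,241,170,100,100,4)])
cv2.imwrite('pics/g1.png',im)
```

```text
[ 0.48404609 -0.25226913  0.05136403] [8.70564842e-04 9.97690072e-01 6.79146175e-02 1.16905894e-03]
```

View pics/g1.png

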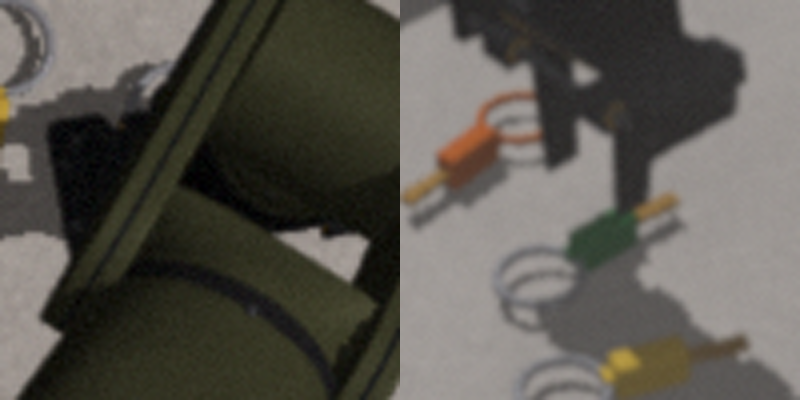

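The arm hides the key in the top view. In the scene view the fingers at crop (560,150) and (630,200) stand above and on either side of the green head at (602,238). I descend with a small correction and grip.

Call:
jog_arm --series '[[[1, 2, -12], [0, 0, 0], 0.2], [[1, 2, -25], [0, 0, 0], 0.2], [[1, 2, -36], [0, 0, 0], 0.2], [[1, 2, -43], [0, 0, 0], 0.2], [[1, 2, -46], [0, 0, 0], 0.2], [[1, 2, -46], [0, 0, 0], 0.2], [[1, 2, -46], [0, 0, 0], -1], [[1, 2, -46], [0, 0, 0], -1], [[1, 2, -46], [0, 0, 0], -1], [[1, 2, -46], [0, 0, 0], -1]]' --grip_force 30

```text
clock: 2.9
ee_pos: [0.4844, -0.2497, 0.0043]
orientation: [0.0, 0.998, 0.068, 0.0]
ft_force: [0.6, 0.4, 0.4]
finger_gap: 0.378
finger_force: 0.0
```

Call:
jog_arm --series '[[[0, 0, 0], [0, 0, 0], -1], [[0, 0, 0], [0, 0, 0], -1], [[0, 0, 10], [0, 0, 0], -1], [[0, 0, 30], [0, 0, 0], -1], [[0, 0, 55], [0, 0, 0], -1], [[0, 0, 80], [0, 0, 0], -1], [[0, 0, 110], [0, 0, 0], -1], [[0, 0, 140], [0, 0, 0], -1], [[0, 0, 150], [0, 0, 0], -1], [[0, 0, 150], [0, 0, 0], -1]]'

```text
clock: 3.73
ee_pos: [0.486, -0.2507, 0.158]
orientation: [0.002, 0.998, 0.068, 0.003]
ft_force: [-0.3, -0.0, 0.4]
finger_gap: 0.186
finger_force: 30.0
```

Call:
jog_arm --series '[[[-3, 15, 30], [0, 0, 1], -1], [[-8, 45, 60], [0, 0, 2], -1], [[-12, 80, 90], [0, 0, 3], -1], [[-16, 115, 115], [0, 0, 4], -1], [[-22, 150, 125], [0, 0, 5], -1], [[-28, 185, 125], [0, 0, 6], -1], [[-34, 220, 125], [0, 0, 7], -1], [[-40, 255, 125], [0, 0, 7.7], -1], [[-46, 285, 125], [0, 0, 7.7], -1], [[-46, 300, 125], [0, 0, 7.7], -1]]'

```text
clock: 4.57
ee_pos: [0.4361, 0.0533, 0.2761]
orientation: [-0.001, 0.991, 0.136, -0.002]
ft_force: [0.7, -0.3, -0.6]
finger_gap: 0.187
finger_force: 30.0
```

Call:
jog_arm --series '[[[0, 15, 0], [0, 0, 0], -1], [[0, 35, 0], [0, 0, 0], -1], [[1, 60, 0], [0, 0, 0], -1], [[2, 90, 0], [0, 0, 0], -1], [[3, 120, 0], [0, 0, 0], -1], [[4, 145, 0], [0, 0, 0], -1], [[5, 165, 0], [0, 0, 0], -1], [[6, 175, 0], [0, 0, 0], -1], [[6, 180, 0], [0, 0, 0], -1], [[6, 180, 0], [0, 0, 0], -1]]'

```text
clock: 5.4
ee_pos: [0.4435, 0.2307, 0.2771]
orientation: [0.0, 0.991, 0.135, -0.001]
ft_force: [-0.8, -0.8, -0.0]
finger_gap: 0.185
finger_force: 30.0
```

Run:
```python
from h import *
t=get('top');s=get('scene')
st=r.get_state();print(st['clock'],st['ee_pos'],st['orientation'],st['ft_force'])
def c(d,x,y,w,h,k): return cv2.resize(d['frame'][y:y+h,x:x+w,::-1],None,fx=k,fy=k,interpolation=cv2.INTER_CUBIC)
p=np.array(st['ee_pos']);d=np.array([np.cos(.274),np.sin(.274),0])
ring=p+.05*d+[0,0,.008];print(proj(t,ring),proj(s,ring))
u,v=proj(t,ring).astype(int);a=c(t,max(u-50,0),v-50,100,100,4);print(max(u-50,0),v-50)
u,v=proj(s,ring).astype(int);b=c(s,u-50,v-50,100,100,4);print(u-50,v-50)
cv2.imwrite('pics/p1.png',np.hstack([a,b]))
```

```text
5.5 [0.44386532 0.22977822 0.27790506] [ 3.80062893e-04  9.90906224e-01  1.34552423e-01 -5.96609333e-04] [ 0.96736288 -1.21168942 -0.26759109]
[144.90624508 283.25965633] [483.99751861 269.36891569]
94 233
433 219
```

View pics/p1.png

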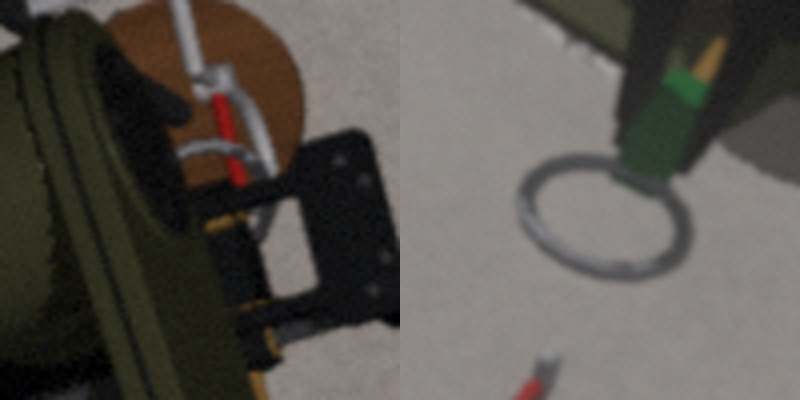

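The key is held level. The ring's centre is at scene (484.1,272.9), and its visible arc in the top view puts it near (144.7,285).

Run:
```python
from h import *
t=get('top');s=get('scene');st=r.get_state();p=np.array(st['ee_pos'])
d=np.array([np.cos(.274),np.sin(.274),0]);n=np.array([-d[1],d[0],0])
c=p+.05*d+[0,0,.008]
R,e=tri(t,(144.7,285.0),s,(484.1,272.9));print('tri',R,e,'pred',c)
for dz in(0,-.004,-.008):
 for tilt in(0,4):
  for back in(0,.004):
   a=np.radians(tilt);dd=d*np.cos(a)-np.array([0,0,1])*np.sin(a);up=np.array([0,0,1])*np.cos(a)+d*np.sin(a)
   cc=p+(.05-back)*dd+[0,0,.008+dz]
   Q=np.array([cc+.028*(np.cos(f)*dd+np.sin(f)*n) for f in np.linspace(0,6.28,60)])
   S=np.array([proj(s,q) for q in Q]);T=np.array([proj(t,q) for q in Q])
   print(dz,tilt,back,'scene box',S.min(0).round(1),S.max(0).round(1),'top minrow',T[:,1].min().round(1),'maxcol',T[:,0].max().round(1))
print('seen scene box',433+118/4-.4,219+152/4-.4,433+294/4-.4,219+282/4-.4,'top',267.1,162.6)
```

```text
tri [0.49042574 0.24491509 0.27973709] 0.0011669618949446481 pred [0.4921846  0.24315258 0.28643683]
0 0 0 scene box [461.5 254.1] [506.7 285.2] top minrow 266.2 maxcol 162.0
0 0 0.004 scene box [462.9 252.5] [507.9 283.3] top minrow 268.5 maxcol 162.6
0 4 0 scene box [460.9 255.1] [506.1 287.9] top minrow 266.9 maxcol 162.5
0 4 0.004 scene box [462.2 253.4] [507.3 285.9] top minrow 269.1 maxcol 163.1
-0.004 0 0 scene box [460.9 256.3] [505.8 287.4] top minrow 266.6 maxcol 162.7
-0.004 0 0.004 scene box [462.2 254.7] [507.  285.5] top minrow 268.9 maxcol 163.3
-0.004 4 0 scene box [460.2 257.3] [505.2 290.1] top minrow 267.3 maxcol 163.2
-0.004 4 0.004 scene box [461.6 255.6] [506.4 288.1] top minrow 269.5 maxcol 163.7
-0.008 0 0 scene box [460.2 258.4] [504.9 289.6] top minrow 267.0 maxcol 163.3
-0.008 0 0.004 scene box [461.5 256.8] [506.1 287.7] top minrow 269.3 maxcol 163.9
-0.008 4 0 scene box [459.5 259.5] [504.3 292.2] top minrow 267.7 maxcol 163.8
-0.008 4 0.004 scene box [460.9 257.7] [505.5 290.2] top minrow 270.0 maxcol 164.4
seen scene box 462.1 256.6 506.1 289.1 top 267.1 162.6
```

Call:
jog_arm --series '[[[3, 1, -5], [0, 0, 0], -1], [[3, 1, -15], [0, 0, 0], -1], [[3, 1, -25], [0, 0, 0], -1], [[3, 1, -35], [0, 0, 0], -1], [[3, 1, -43], [0, 0, 0], -1], [[3, 1, -50], [0, 0, 0], -1], [[3, 1, -55], [0, 0, 0], -1], [[3, 1, -58], [0, 0, 0], -1], [[3, 1, -58], [0, 0, 0], -1], [[3, 1, -58], [0, 0, 0], -1]]'

```text
clock: 6.43
ee_pos: [0.4471, 0.2317, 0.2208]
orientation: [-0.0, 0.991, 0.135, 0.0]
ft_force: [-0.4, -0.0, 0.2]
finger_gap: 0.188
finger_force: 30.0
```

Run:
```python
from h import *
t=get('top');s=get('scene')
st=r.get_state();print(st['clock'],st['ee_pos'],st['ft_force'])
def c(d,x,y,w,h,k): return cv2.resize(d['frame'][y:y+h,x:x+w,::-1],None,fx=k,fy=k,interpolation=cv2.INTER_CUBIC)
cv2.imwrite('pics/p2.png',np.hstack([c(t,100,230,80,100,5),c(s,420,260,80,100,5)]))
```

```text
6.5333 [0.44734183 0.23173544 0.22133111] [-0.9883598  -0.2376291  -0.29940545]
```

View pics/p2.png

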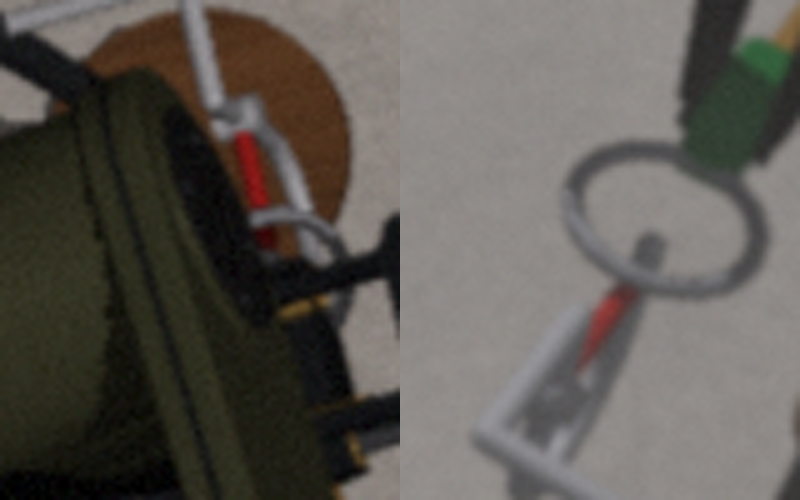

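The tip, at scene crop (650,245), now stands inside the ring about 12 mm from its centre, and the shank-side wire lies over the free end of the gate. I press down slowly.

Call:
jog_arm --series '[[[1, 0, -4], [0, 0, 0], -1], [[1, 0, -8], [0, 0, 0], -1], [[1, 0, -12], [0, 0, 0], -1], [[1, 0, -16], [0, 0, 0], -1], [[1, 0, -20], [0, 0, 0], -1], [[1, 0, -24], [0, 0, 0], -1], [[1, 0, -28], [0, 0, 0], -1], [[1, 0, -30], [0, 0, 0], -1], [[1, 0, -30], [0, 0, 0], -1], [[1, 0, -30], [0, 0, 0], -1]]'

```text
clock: 7.37
ee_pos: [0.4475, 0.2314, 0.1902]
orientation: [0.0, 0.991, 0.135, -0.001]
ft_force: [-1.3, -0.3, -0.3]
finger_gap: 0.189
finger_force: 30.0
```

Call:
jog_arm --series '[[[0, 0, -3], [0, 0, 0], -1], [[0, 0, -6], [0, 0, 0], -1], [[0, 0, -9], [0, 0, 0], -1], [[0, 0, -12], [0, 0, 0], -1], [[0, 0, -15], [0, 0, 0], -1], [[0, 0, -18], [0, 0, 0], -1], [[0, 0, -21], [0, 0, 0], -1], [[0, 0, -24], [0, 0, 0], -1], [[0, 0, -26], [0, 0, 0], -1], [[0, 0, -26], [0, 0, 0], -1]]'

```text
clock: 8.2
ee_pos: [0.4476, 0.2314, 0.1639]
orientation: [0.0, 0.991, 0.135, -0.001]
ft_force: [-0.4, -0.3, -1.2]
finger_gap: 0.187
finger_force: 30.0
```

```bash
cat > v.py <<'E'
from h import *
import sys
t=get('top');s=get('scene')
st=r.get_state();print(st['clock'],st['ee_pos'],st['ft_force'])
def c(d,x,y,w,h,k): return cv2.resize(d['frame'][y:y+h,x:x+w,::-1],None,fx=k,fy=k,interpolation=cv2.INTER_CUBIC)
cv2.imwrite('pics/'+sys.argv[1],np.hstack([c(t,100,230,80,100,5),c(s,420,270,80,100,5)]))
print(blobs(t,0,5)[0],blobs(s,0,5)[0])
E
python3 v.py p3.png
```

```text
8.3 [0.44796368 0.23157506 0.16459757] [ 0.38843484  0.72416568 -0.92397703]
[] [([457, 314, 12, 18, 75], [462.2, 321.2])]
```

View pics/p3.png

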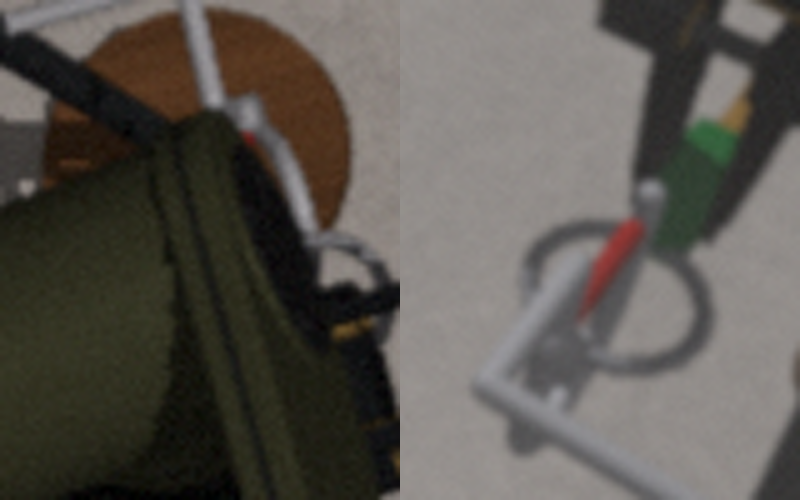

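The gate is shut again: its red blob at scene (462.2,321.2) matches the start. The ring lies below it around the tip leg. I lower it slightly and let go.

Call:
jog_arm --series '[[[0, 0, -2], [0, 0, 0], -1], [[0, 0, -4], [0, 0, 0], -1], [[0, 0, -4], [0, 0, 0], -1], [[0, 0, -4], [0, 0, 0], 0.3], [[0, 0, -4], [0, 0, 0], 0.3], [[0, 0, -4], [0, 0, 0], 0.3], [[0, 0, -4], [0, 0, 0], 0.3], [[0, 0, -4], [0, 0, 0], 0.3], [[0, 0, -4], [0, 0, 0], 0.3], [[0, 0, -4], [0, 0, 0], 0.3]]'

```text
clock: 9.13
ee_pos: [0.448, 0.2316, 0.1607]
orientation: [-0.0, 0.991, 0.135, 0.0]
ft_force: [0.2, -0.6, 0.2]
finger_gap: 0.612
finger_force: 0.0
```

Call:
jog_arm --series '[[[0, 0, 5], [0, 0, 0], 0.3], [[0, 0, 15], [0, 0, 0], 0.3], [[-5, -2, 30], [0, 0, 0], 0.3], [[-20, -8, 50], [0, 0, 0], 0.3], [[-40, -20, 75], [0, 0, 0], 0.3], [[-60, -35, 100], [0, 0, 0], 0.3], [[-80, -60, 120], [0, 0, 0], 0.3], [[-90, -90, 130], [0, 0, 0], 0.3], [[-95, -120, 130], [0, 0, 0], 0.3], [[-95, -140, 130], [0, 0, 0], 0.3]]'

```text
clock: 9.97
ee_pos: [0.3525, 0.0902, 0.2935]
orientation: [0.0, 0.991, 0.135, 0.003]
ft_force: [-0.2, -0.4, -0.5]
finger_gap: 0.649
finger_force: 0.0
```

Call:
jog_arm --series '[[[0, -30, 0], [0, 0, 0], 0.3], [[0, -60, 0], [0, 0, 0], 0.3], [[0, -90, 0], [0, 0, 0], 0.3], [[0, -110, 0], [0, 0, 0], 0.3], [[0, -120, 0], [0, 0, 0], 0.3], [[0, -120, 0], [0, 0, 0], 0.3], [[0, -120, 0], [0, 0, 0], 0.3], [[0, -120, 0], [0, 0, 0], 0.3], [[0, -120, 0], [0, 0, 0], 0.3], [[0, -120, 0], [0, 0, 0], 0.3]]'

```text
clock: 10.8
ee_pos: [0.353, -0.0277, 0.2908]
orientation: [-0.0, 0.991, 0.136, 0.0]
ft_force: [-1.2, 0.7, 0.2]
finger_gap: 0.646
finger_force: 0.0
```

Call:
jog_arm --series '[[[0, 0, 0], [0, 0, 0], 0.3], [[0, 0, 0], [0, 0, 0], 0.3], [[0, 0, 0], [0, 0, 0], 0.3], [[0, 0, 0], [0, 0, 0], 0.3], [[0, 0, 0], [0, 0, 0], 0.3], [[0, 0, 0], [0, 0, 0], 0.3], [[0, 0, 0], [0, 0, 0], 0.3], [[0, 0, 0], [0, 0, 0], 0.3], [[0, 0, 0], [0, 0, 0], 0.3], [[0, 0, 0], [0, 0, 0], 0.3]]'

```text
clock: 11.63
ee_pos: [0.353, -0.0285, 0.2907]
orientation: [0.0, 0.991, 0.135, 0.0]
ft_force: [0.1, -0.6, 0.1]
finger_gap: 0.65
finger_force: 0.0
```

Call:
jog_arm --series '[[[0, 0, 0], [0, 0, 0], 0.3], [[0, 0, 0], [0, 0, 0], 0.3], [[0, 0, 0], [0, 0, 0], 0.3], [[0, 0, 0], [0, 0, 0], 0.3], [[0, 0, 0], [0, 0, 0], 0.3], [[0, 0, 0], [0, 0, 0], 0.3], [[0, 0, 0], [0, 0, 0], 0.3], [[0, 0, 0], [0, 0, 0], 0.3], [[0, 0, 0], [0, 0, 0], 0.3], [[0, 0, 0], [0, 0, 0], 0.3]]'

```text
clock: 12.47
ee_pos: [0.353, -0.0284, 0.2907]
orientation: [0.0, 0.991, 0.135, 0.0]
ft_force: [0.1, 0.1, 0.4]
finger_gap: 0.649
finger_force: 0.0
```

Call:
jog_arm --series '[[[0, 0, 0], [0, 0, 0], 0.3], [[0, 0, 0], [0, 0, 0], 0.3], [[0, 0, 0], [0, 0, 0], 0.3], [[0, 0, 0], [0, 0, 0], 0.3], [[0, 0, 0], [0, 0, 0], 0.3], [[0, 0, 0], [0, 0, 0], 0.3], [[0, 0, 0], [0, 0, 0], 0.3], [[0, 0, 0], [0, 0, 0], 0.3], [[0, 0, 0], [0, 0, 0], 0.3], [[0, 0, 0], [0, 0, 0], 0.3]]'

```text
clock: 13.3
ee_pos: [0.353, -0.0284, 0.2907]
orientation: [-0.0, 0.991, 0.135, 0.0]
ft_force: [-1.0, -0.2, -0.5]
finger_gap: 0.652
finger_force: 0.0
```

```bash
python3 v.py p4.png; python3 -c "
from h import *
for i in range(4): print([b for b in blobs(get('scene'),45,85,60,30)[0]])"
```

```text
13.4 [ 0.35297741 -0.02842962  0.29063545] [-0.82292513 -0.07272742 -0.58132996]
[([147, 256, 9, 24, 102], [150.8, 267.9])] [([457, 314, 12, 17, 71], [462.3, 320.9])]
[([439, 370, 10, 11, 58], [443.5, 375.0])]
[([439, 370, 10, 9, 60], [443.5, 374.9])]
[([439, 370, 10, 10, 58], [443.6, 374.9])]
[([439, 374, 10, 6, 47], [443.6, 376.1])]
```

View pics/p4.png

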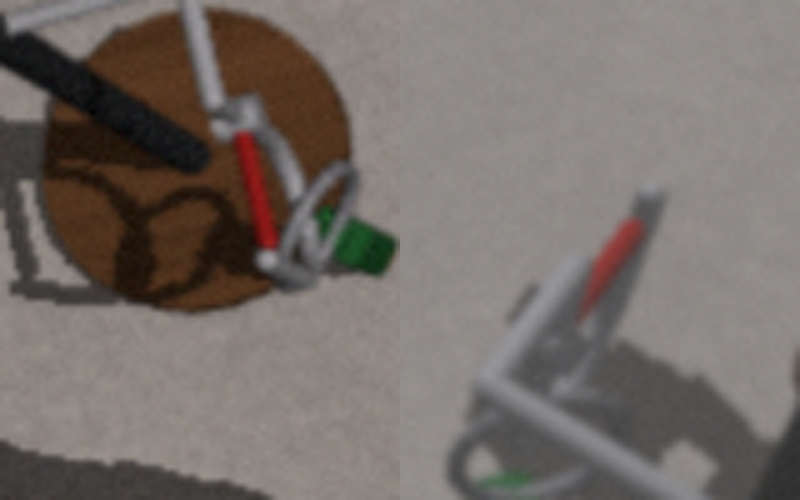

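The gate is shut, at top (150.8,267.9), and the ring hangs on the hook's bottom with the head below it. I check the geometry and that it is still.

Call:
jog_arm --series '[[[0, 0, 0], [0, 0, 0], 0.3], [[0, 0, 0], [0, 0, 0], 0.3], [[0, 0, 0], [0, 0, 0], 0.3], [[0, 0, 0], [0, 0, 0], 0.3], [[0, 0, 0], [0, 0, 0], 0.3], [[0, 0, 0], [0, 0, 0], 0.3], [[0, 0, 0], [0, 0, 0], 0.3], [[0, 0, 0], [0, 0, 0], 0.3], [[0, 0, 0], [0, 0, 0], 0.3], [[0, 0, 0], [0, 0, 0], 0.3]]'

```text
clock: 14.43
ee_pos: [0.353, -0.0284, 0.2907]
orientation: [0.0, 0.991, 0.135, 0.0]
ft_force: [-0.0, -0.2, -0.5]
finger_gap: 0.651
finger_force: 0.0
```

Run:
```python
from h import *
b=np.array([.5038+.027*.963,.2465+.027*.271,.151])
for i in range(3):
    t=get('top');s=get('scene')
    print([x for x in blobs(t,45,85,60,30)[0] if x[1][0]>60],blobs(s,45,85,60,30)[0])
for z in(.151,.132,.104,.082,.06):
    print(z,proj(t,[b[0],b[1],z]).round(1),proj(s,[b[0],b[1],z]).round(1))
im=np.hstack([cv2.resize(t['frame'][220:320,110:190,::-1],None,fx=5,fy=5,interpolation=2),cv2.resize(s['frame'][300:400,410:490,::-1],None,fx=5,fy=5,interpolation=2)])
cv2.imwrite('pics/p5.png',im);print(r.get_state()['clock'])
```

```text
[([163, 271, 4, 6, 15], [164.6, 273.3]), ([167, 274, 12, 11, 93], [172.3, 279.2])] [([439, 370, 10, 11, 59], [443.4, 374.9])]
[([163, 271, 4, 6, 16], [164.5, 273.2]), ([167, 274, 12, 11, 93], [172.4, 279.3])] [([439, 370, 10, 11, 62], [443.8, 375.2])]
[([163, 271, 4, 6, 16], [164.5, 273.2]), ([167, 274, 12, 11, 91], [172.3, 279.2])] [([439, 370, 10, 10, 60], [443.5, 375.1])]
0.151 [161.4 274.3] [448.7 350.6]
0.132 [164.1 275.9] [446.1 358.1]
0.104 [167.9 278.3] [442.4 368.6]
0.082 [170.8 280.1] [439.6 376.5]
0.06 [173.6 281.8] [437. 384.]
14.7333
```

View pics/p5.png

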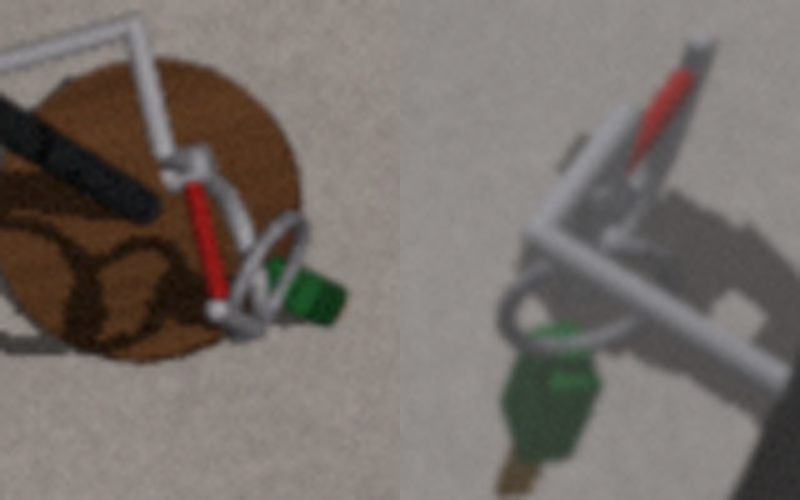

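The key hangs motionless by its ring from the bottom of the hook: the head is at top (172,279), where the geometry predicts it. The gate is shut.

```bash
python3 -c "
from plant import r
print(r.finish_job())"
```

```text
the job is handed in; nothing more can be done
None
```

The green key hangs still by its ring in the snap hook with the gate shut above it; I handed the job in at about 15 s with the arm clear and never touched the blue and yellow keys or the jar.

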